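# Press a stopper home with bench locking pliers

### The arm

A 6-joint arm with a two-finger parallel gripper is mounted at the origin on a cart in front of the work surface, level with it; the furniture and walls round the work are solid. World frame = base frame: x ahead of the robot, y to its left, z up, the work surface at z = 0. Lengths are in m, angles in degrees, forces in N, time in s.
With the tool pointing down it reaches from about 0.3 to 0.75 m from the base axis. Payload 8.5 kg.
Tool frame: the origin (TCP) lies on the centre line of the jaws, within the pads' length; the fingertips stand 14 mm ahead of it and the grasp point (between the pads) lies 5 mm behind it; z points along the fingers, y is the direction in which the jaws open and shut (so a half turn about z gives the same grasp; the last joint's range is limited). The gripper opens to 85 mm and grips with 20 to 120 N. Pads are 22 mm wide; open, the fingers measure 114 mm over their backs; the gripper's body (76 mm by 85 mm) begins 54 mm behind the grasp point. The pads swing forward as they close: fully open they stand 13 mm farther back than shut.
Start: joints at [-82.638, 21.807, 74.336, -0, 83.858, -12.336], TCP at [0.185, -0.518, 0.245] pointing down, gripper open.
Joint ranges: [-178.18, 178.18], [-50.72, 133.34], [12.68, 142.11], [-81.47, 261.47], [9.98, 163.14], [-165.26, 165.26]. Speed limits (degrees/s): [136.94, 136.94, 180, 180, 180, 180].

### API

Orientations are given as a 3x3 rotation matrix whose columns are the frame's x, y, z axes.
In Python, from rig import env, optics, order, finder gives the robot as it stands.
- The arm moves only by the tool play_rows, never from a script. Its argument "commands" is a list of rows, each an object of numbers: "grip": the closure, from -1 (fully open) to 1 (shut); "x", "y", "z": the shift along the tool's x, y, z in m; "rx", "ry", "rz": the turn, a rotation vector about the tool's x, y, z in rad. A call has 1 to 12 rows; each row shifts and turns the commanded pose from where the row before left it, along the tool's axes as they then stand; what a row does not reach is not made up. A row lasts 1/8 s, in which the tool goes at most 62.5 mm and 10.7 degrees, less where a joint would pass 70% of its speed; a pose out of reach is approached as far as the arm can. A call is refused whole if a number of a shift passes 0.0625 or a number of a turn 0.188, either way. A call with a gripper value outside its range is refused whole. The fingers move at their own pace and stop on an object; "squeeze" is the grip in N (left out, the last holds). Time passes only in rows, so rows that do not move let the fingers close. It gives the time, the measured TCP pose, the force and the opening at its end, in the units of the state.
- env.observe(): the state, without advancing time (a new reading comes with each control period).
- optics.get_image(name): name is "scene" or "side" or "wrist"; returns a dict with "color" (384x512x3 uint8, blue, green, red), "range_z" (384x512 float32, m along the optical axis (not along the pixel's ray), 0 where there is no reading), "fov_y" (degrees; the focal length in pixels is half the picture's height over the tangent of half this angle, whatever the lens; pixels are square), "cx", "cy" (the principal point, pixels), "cam_to_world" (4x4, takes a point from camera to world coordinates). Camera axes: x right, y down, z forward; pixel columns grow to the right and rows downward; lengths in m; the calibration is good to about 2 mm. A picture is of the moment at which its call begins.
- order.close_job(): hands the job in, once; it reports no verdict.
Trained networks look in the newest picture that a camera, given by its name, has taken for a name from the list of things; names that differ only in an ending like _2 or _b are one class to them, and where a whole thing is asked for, a point or a joint stands for the part that bears it (a point fixed in the world has none). Each returns a list of dicts, best first, with "conf" (0 to 1); they miss things now and then, are a little off and sometimes report something else, mostly with a low value. They report only what shows in the picture. A call takes as long as a camera call.
- finder.boxes_of(camera, thing): "point" ([x, y, z] in m, in world coordinates, good to about 4 mm: the middle of the surface that is visible of it).
The state is a dict: "time_s": time; "q": joint angles; "qvel": joint speeds; "joint_efforts": joint torques, N m; "position": TCP position; "tool_rot": TCP orientation; "ft_force": force on the tool from outside, world axes, zero at the start; "wrist_torque": the same for the moment, N m; "grip_width": finger opening in m.
Only numpy, scipy, OpenCV 4.12 (cv2) and the standard library are available. Lean on these libraries where they do the work, as an engineer would, in place of code of your own. Each camera call takes 0.05 s, during which the arm holds its last target.

### The job

Push the rubber stopper home in the glass sample cell with the bench locking pliers: squeeze the moving handle gently, with no more force than it needs (never over 30 N), towards the fixed one until it snaps over centre, and let go of it so that it stays locked by itself. Then pull the release lever outwards, away from the fixed handle, until the pliers spring open, and leave them open with the stopper in. Leave the vials and the cup behind the pliers where they stand.

Things in the scene. Friction and masses are not known exactly. Their poses are not given: they have to be found in the camera images.
- pliers: Steel locking pliers lying level on a fixed base plate, 10 mm thick. Origin: on the worktop under the handle pivot. x points from handles to jaws, y from the fixed to the moving handle, z up; all moves level in the plane z = 60 mm. The fixed handle is a bar, y -18 to -8 mm, z 48 to 72 mm, back to x = -118 mm, with a round screw to x = -131 mm. Behind x = -90 mm it is free down to the worktop.
- fixed_grip (a point): Centre of the fixed handle's bar at x = -100 mm, y = -13 mm, z = 60 mm of the pliers, where one finger can bear. Its outer face is 5 mm further along -y. Axes as the pliers.
- moving_grip (a point): Centre of the moving handle (a pair of steel plates, 10 mm thick, z 48 to 72 mm) 100 mm behind its pivot, where to squeeze; the handle ends 22 mm further back. Own -x runs along the handle, +y outwards; the outer face is 5 mm out. Outer faces of both handles here: open 56 mm apart, locked 32 to 40 mm, depending on how the adjusting screw was left, which is not known.
- moving_handle: The moving handle with its release lever, as one solid. Origin on the pivot, own -x along the handle. Its linkage is delicate: the robot must not load it with more than 32 N.
- handle (a joint): Turn of the moving handle, rad: 0 open. It locks on its stop at 0.16 to 0.24, and dead centre is 0.055 before that: where, depends on the adjusting screw and is not known. Squeezing at moving_grip takes 6 to 12 N at first and 10 to 18 N at most; 0.02 before dead centre this fades, past it the handle snaps to the stop and holds, and pushing on only loads the stop. Short of it, it springs open.
- lever_tab (a point): Centre of the upright tab (28 mm along x, 6 mm thick along y, z 45 to 75 mm) at the tail of the release lever, 159 mm behind the handle pivot, beyond the ends of both handles. Own y points outwards, away from the fixed handle. The lever's hinge is in the moving handle, 71 mm in front of this point.
- lever (a joint): Turn of the release lever in the moving handle, rad: 0 at rest, grows as the tab is pulled outwards (+y), limit 0.55. With the pliers locked it turns lightly to about 0.1, then its nose levers the handle back with 3 to 15 N at the tab; at 0.15 to 0.45 (tab 15 to 45 mm out) the pliers spring open, outwards. A light spring returns it.
- stopper (a joint): Depth of the rubber stopper in the cell, m: starts 0 to 0.001, fully home at 0.006, where the locked pliers have pushed it; it stays where it is pushed.
- vial_1: Glass sample vial with a white screw cap, 22x22x48 mm, standing behind the pliers. Origin at the centre of its underside. A bystander.
- vial_2: Glass sample vial with a black screw cap, 22x22x48 mm, standing behind the pliers. Origin at the centre of its underside. A bystander.
- cup: White sample cup with a dark lid, 55x55x58 mm, standing behind the pliers. Origin at the centre of its underside. A bystander.

How it is judged:
By the outcome, as a careful person would: the job done as asked, in the order asked, and still so for the second after the job is handed in, with the robot touching nothing.
It also fails if it takes over 50 s, if anything falls off the work surface, if the arm or the gripper's body presses on something with over 40 N, if the wrist force passes 120 N, or if a joint passes its speed limit or range.

## Working session

There is one attempt and no reset: what is moved stays moved. The work goes in short steps, Python scripts to look and compute and a tool call to move; the robot and the scene stay as the last step left them, time stands still between calls to the robot, and variables do not carry over. Pictures are saved under pics/ and viewed, and the job is handed in when it is done.

Besides the shell and the picture viewer there is one more tool, called after "Request:" as a command line: name --argument value ..., lists and objects as JSON in quotes. play_rows: Moves the arm, as the interface text tells. Its arguments: {"type":"object","properties":{"commands":{"type":"array"},"squeeze":{"type":"number"}},"required":["commands"]}

```bash
mkdir -p pics; cat > h.py <<'E'
import numpy as np, cv2
from rig import env, optics, order, finder
def pic(n,f):
    im=optics.get_image(n); cv2.imwrite('pics/'+f,im['color']); return im
def px2w(im,u,v,z=None):
    H=im['color'].shape[0]; f=H/2/np.tan(np.radians(im['fov_y'])/2)
    z=im['range_z'][int(v),int(u)] if z is None else z
    p=np.array([(u-im['cx'])/f*z,(v-im['cy'])/f*z,z,1]); return (im['cam_to_world']@p)[:3]
def w2px(im,P):
    H=im['color'].shape[0]; f=H/2/np.tan(np.radians(im['fov_y'])/2)
    c=np.linalg.inv(im['cam_to_world'])@np.append(P,1); return c[0]/c[2]*f+im['cx'],c[1]/c[2]*f+im['cy']
E
python3 - <<'E'
from h import *
np.set_printoptions(precision=4,suppress=True)
s=env.observe(); print(s)
for n in ['scene','side','wrist']:
    im=pic(n,n+'0.png'); print(n,im['cam_to_world'],im['fov_y'])
    for t in ['pliers','fixed_grip','moving_grip','moving_handle','lever_tab','lever','stopper','vial_1','cup']:
        print(t,[(np.round(d['point'],4),round(d['conf'],2)) for d in finder.boxes_of(n,t)[:3]])
E
```

```text
{'time_s': 0.0, 'q': array([-82.6384,  21.8416,  74.3841,   0.0007,  83.8575, -12.3357]), 'qvel': array([ 0.0245,  0.0518, -0.1361,  0.075 ,  0.0103, -0.0116]), 'joint_efforts': array([  0.0028, -44.8451, -23.1278,   0.    ,   0.0048,   0.    ]), 'position': array([ 0.1853, -0.5175,  0.2447]), 'tool_rot': array([[ 0.9415,  0.3371, -0.0002],
       [ 0.3371, -0.9415,  0.0014],
       [ 0.0003, -0.0014, -1.    ]]), 'ft_force': array([-0.0508, -0.7359, -1.3007]), 'wrist_torque': array([-0.0357,  0.0526,  0.0315]), 'grip_width': 0.08514484442426172}
scene [[-0.836  -0.3942  0.3817  0.2204]
 [-0.5484  0.625  -0.5556  0.6141]
 [-0.0195 -0.6738 -0.7387  0.7014]
 [ 0.      0.      0.      1.    ]] 50.68874067936518
pliers [(array([0.4642, 0.1304, 0.0594]), 0.95)]
fixed_grip [(array([0.4688, 0.1313, 0.0557]), 0.83)]
moving_grip [(array([0.4444, 0.0392, 0.065 ]), 0.94)]
moving_handle [(array([0.4384, 0.0355, 0.0636]), 0.95)]
lever_tab [(array([ 0.428 , -0.0317,  0.0664]), 0.63), (array([0.6337, 0.1882, 0.0326]), 0.3)]
lever []
stopper []
vial_1 [(array([0.6357, 0.1925, 0.0331]), 0.63), (array(
[... 199 characters left out ...]
7726
pliers [(array([0.464 , 0.1182, 0.0548]), 0.93)]
fixed_grip [(array([0.4602, 0.1198, 0.0507]), 0.62)]
moving_grip [(array([0.4407, 0.0379, 0.0646]), 0.98)]
moving_handle [(array([0.444 , 0.0368, 0.0658]), 0.68), (array([0.6209, 0.1124, 0.0347]), 0.57)]
lever_tab []
lever [(array([ 0.4324, -0.0286,  0.0684]), 0.51), (array([0.4433, 0.0404, 0.068 ]), 0.39)]
stopper []
vial_1 []
cup [(array([0.5934, 0.2801, 0.0544]), 0.97)]
wrist [[ 0.3365 -0.9009 -0.2739  0.255 ]
 [-0.9417 -0.3218 -0.0985 -0.4922]
 [ 0.0005  0.2911 -0.9567  0.3742]
 [ 0.      0.      0.      1.    ]] 69.46166990433073
pliers []
fixed_grip []
moving_grip []
moving_handle []
lever_tab []
lever []
stopper []
vial_1 []
cup []
```

View pics/scene0.png

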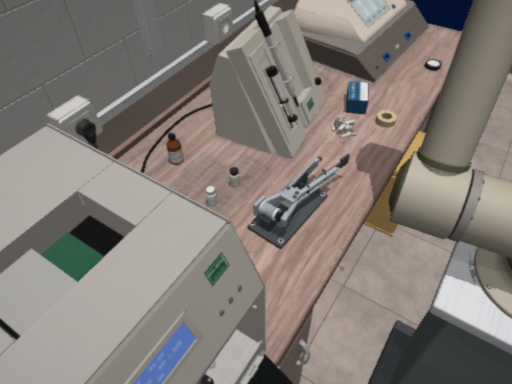

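View pics/side0.png

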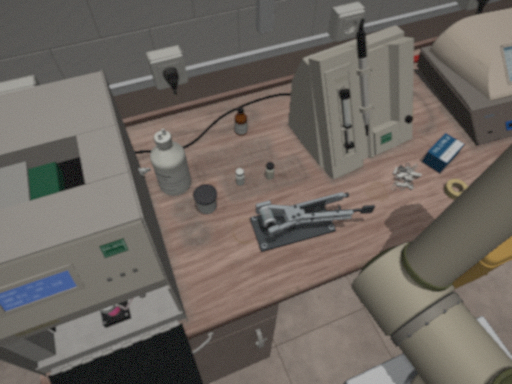

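```bash
python3 - <<'E'
from h import *
np.set_printoptions(precision=4,suppress=True)
a=cv2.imread('pics/scene0.png')[140:250,235:365]; b=cv2.imread('pics/side0.png')[180:260,240:385]
cv2.imwrite('pics/z1.png',cv2.resize(a,None,fx=5.5,fy=5.2,interpolation=cv2.INTER_CUBIC)); cv2.imwrite('pics/z2.png',cv2.resize(b,None,fx=5.5,fy=5.5,interpolation=cv2.INTER_CUBIC))
# top-down height map
P=[];C=[]
for n in ['scene','side']:
    im=optics.get_image(n); H,W=384,512
    f=H/2/np.tan(np.radians(im['fov_y'])/2); v,u=np.mgrid[:H,:W]; z=im['range_z']
    p=np.stack([(u-im['cx'])/f*z,(v-im['cy'])/f*z,z,np.ones_like(z)],-1)@im['cam_to_world'].T
    m=(z>0)&(p[...,0]>.36)&(p[...,0]<.7)&(p[...,1]>-.1)&(p[...,1]<.34)&(p[...,2]>.006)&(p[...,2]<.12)
    P.append(p[m][:,:3]);C.append(im['color'][m])
    np.save('pc_'+n+'.npy',p[m][:,:3])
    # map 1px=0.6mm; col=y reversed, row = x reversed
    M=np.zeros((600,780,3),np.uint8)
    for q,c in zip(P[-1],C[-1]):
        cv2.circle(M,(int((.34-q[1])/.44*780),int((.7-q[0])/.34*600)),1,tuple(int(i) for i in cv2.applyColorMap(np.uint8([[min(255,q[2]/.09*255)]]),cv2.COLORMAP_JET)[0,0]),-1)
    cv2.imwrite(f'pics/top_{n}.png',M)
E
```

```text
(no output)
```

View pics/z1.png

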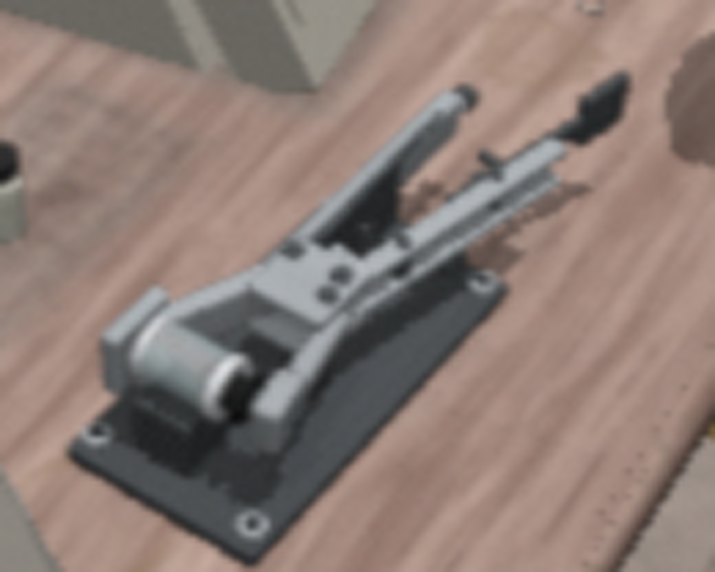

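View pics/z2.png

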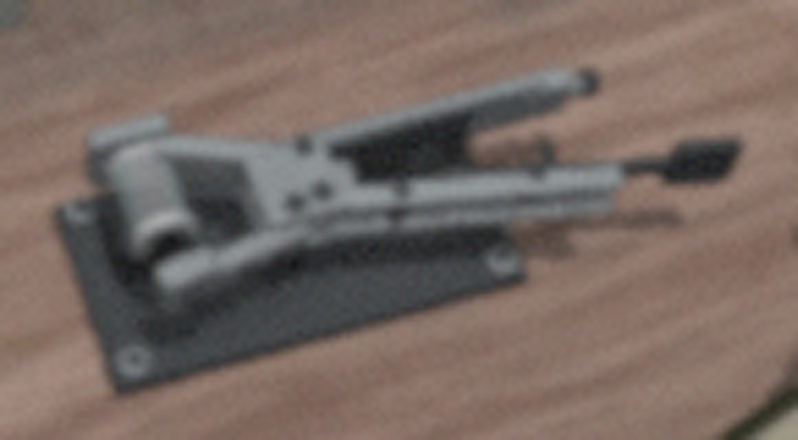

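View pics/top_side.png

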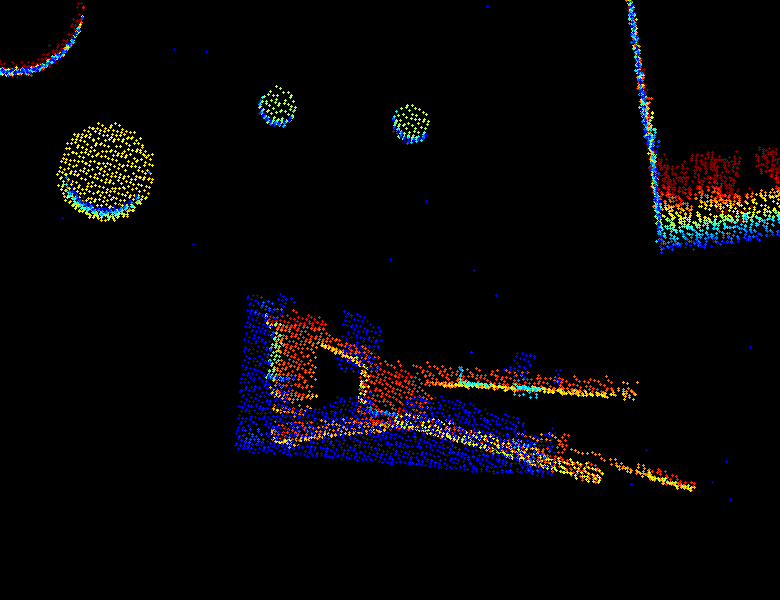

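View pics/top_scene.png

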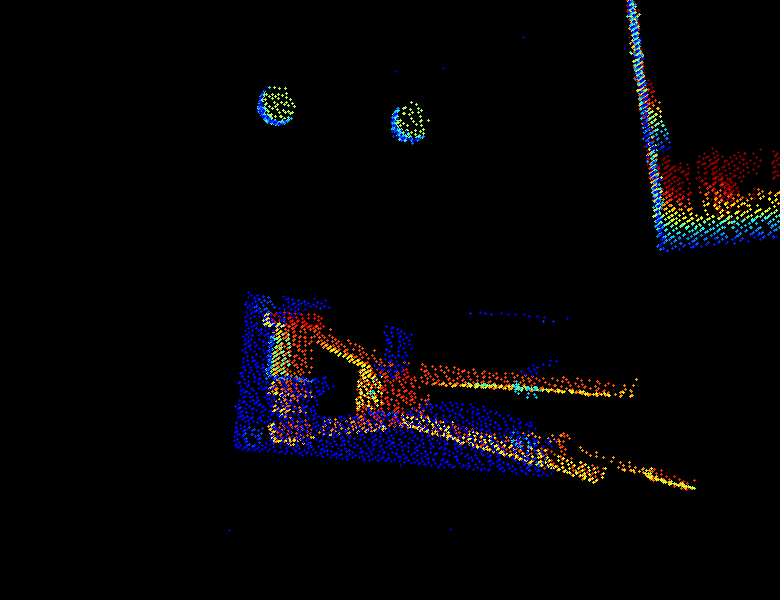

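```bash
python3 - <<'E'
from h import *
np.set_printoptions(precision=4,suppress=True)
for n in ['scene','side']:
    p=np.load(f'pc_{n}.npy'); print(n)
    y=lambda c:.34-c/780*.44
    x=lambda r:.7-r/600*.34
    def sel(c0,c1,r0,r1,z0,z1): return p[(p[:,1]<y(c0))&(p[:,1]>y(c1))&(p[:,0]<x(r0))&(p[:,0]>x(r1))&(p[:,2]>z0)&(p[:,2]<z1)]
    f=sel(440,605,370,397,.05,.067); k=np.polyfit(f[:,1],f[:,0],1); r=f[:,0]-np.polyval(k,f[:,1]); 
    f=f[abs(r)<.002]; k=np.polyfit(f[:,1],f[:,0],1);print('fixed inner x=',k,np.degrees(np.arctan(k[0])),len(f))
    t=sel(440,605,360,397,.069,.08); k2=np.polyfit(t[:,1],t[:,0],1);print('fixed top mid',k2,'z',np.median(t[:,2]))
    e=sel(600,660,370,402,.04,.08); print('screw end y',np.sort(e[:,1])[:6],e[np.argsort(e[:,1])[:6],2])
    m=sel(420,603,405,490,.05,.066)
    k=np.polyfit(m[:,1],m[:,0],1)
    for _ in range(4):
        r=m[:,0]-np.polyval(k,m[:,1]); m=m[(r<.004)&(r>-.006)&(abs(r)<2*np.std(r)+1e-3)]; k=np.polyfit(m[:,1],m[:,0],1)
    print('moving outer',k,np.degrees(np.arctan(k[0])),len(m),'end y',np.sort(m[:,1])[:5])
    L=sel(640,700,450,500,.04,.08); kl=np.polyfit(L[:,1],L[:,0],1); print('tab',kl,L.min(0),L.max(0),np.degrees(np.arctan(kl[0])))
    t=sel(450,603,415,490,.0695,.08); print('moving top',np.polyfit(t[:,1],t[:,0],1),np.median(t[:,2]))
E
```

```text
scene
fixed inner x= [0.0636 0.4768] 3.6395811501908053 94
fixed top mid [0.0837 0.4793] z 0.07302863622123246
screw end y [-0.0191 -0.0174 -0.0167 -0.0164 -0.016  -0.0155] [0.0633 0.0662 0.0634 0.0667 0.0658 0.0693]
moving outer [0.2917 0.4283] 16.26312985727602 142 end y [0.0004 0.0037 0.0043 0.005  0.006 ]
tab [0.3216 0.4395] [ 0.4229 -0.052   0.0471] [ 0.4347 -0.0223  0.078 ] 17.827732249948095
moving top [0.2516 0.4327] 0.07311593564452756
side
fixed inner x= [0.0666 0.4764] 3.8108362862843017 136
fixed top mid [0.0768 0.4794] z 0.07327696456205557
screw end y [-0.0195 -0.0187 -0.0178 -0.0175 -0.0171 -0.0163] [0.0648 0.0626 0.0668 0.07   0.063  0.0656]
moving outer [0.2908 0.4282] 16.213287841519225 162 end y [0.0003 0.0017 0.0021 0.0024 0.0031]
tab [0.311  0.4389] [ 0.422  -0.052   0.0485] [ 0.4361 -0.0213  0.0788] 17.277601535451897
moving top [0.2657 0.4318] 0.07322896709982252
```

Request:
play_rows --commands '[{"rz": -0.166, "grip": 1}, {"rz": -0.166, "grip": 1}, {"rz": -0.166, "grip": 1}, {"rz": -0.166, "grip": 1}, {"rz": -0.166, "grip": 1}, {"rz": -0.166, "grip": 1}, {"rz": -0.166, "grip": 1}, {"x": 0.05, "y": 0.016, "grip": 1}, {"x": 0.05, "y": 0.016, "grip": 1}, {"x": 0.05, "y": 0.016, "grip": 1}, {"x": 0.05, "y": 0.016, "grip": 1}, {"x": 0.05, "y": 0.016, "grip": 1}]' --squeeze 20

```text
invalid input at $.commands[0]: expected keys grip, x, y, z, rx, ry, rz
```

Request:
play_rows --commands '[{"x": 0.05, "y": 0.016, "grip": 1}, {"x": 0.05, "y": 0.016, "grip": 1}, {"x": 0.05, "y": 0.016, "grip": 1}, {"x": 0.05, "y": 0.016, "grip": 1}, {"x": 0.05, "y": 0.016, "grip": 1}, {"x": 0.05, "y": 0.016, "grip": 1}, {"grip": 1}]'

```text
invalid input at $.commands[0]: expected keys grip, x, y, z, rx, ry, rz
```

All keys are needed in each row.

Request:
play_rows --commands '[{"grip": 1, "x": 0, "y": 0, "z": 0, "rx": 0, "ry": 0, "rz": -0.166}, {"grip": 1, "x": 0, "y": 0, "z": 0, "rx": 0, "ry": 0, "rz": -0.166}, {"grip": 1, "x": 0, "y": 0, "z": 0, "rx": 0, "ry": 0, "rz": -0.166}, {"grip": 1, "x": 0, "y": 0, "z": 0, "rx": 0, "ry": 0, "rz": -0.166}, {"grip": 1, "x": 0, "y": 0, "z": 0, "rx": 0, "ry": 0, "rz": -0.166}, {"grip": 1, "x": 0, "y": 0, "z": 0, "rx": 0, "ry": 0, "rz": -0.166}, {"grip": 1, "x": 0, "y": 0, "z": 0, "rx": 0, "ry": 0, "rz": -0.166}, {"grip": 1, "x": 0.05, "y": 0.016, "z": 0, "rx": 0, "ry": 0, "rz": 0}, {"grip": 1, "x": 0.05, "y": 0.016, "z": 0, "rx": 0, "ry": 0, "rz": 0}, {"grip": 1, "x": 0.05, "y": 0.016, "z": 0, "rx": 0, "ry": 0, "rz": 0}, {"grip": 1, "x": 0.05, "y": 0.016, "z": 0, "rx": 0, "ry": 0, "rz": 0}, {"grip": 1, "x": 0.05, "y": 0.016, "z": 0, "rx": 0, "ry": 0, "rz": 0}]' --squeeze 20

```text
time_s: 3.1
position: [0.2818, -0.272, 0.2455]
tool_rot: [[0.065, 0.998, 0.0], [0.998, -0.065, -0.0], [-0.0, 0.0, -1.0]]
ft_force: [0.9, 0.3, 0.0]
grip_width: 0.0002
```

Request:
play_rows --commands '[{"grip": 1, "x": 0.05, "y": 0.016, "z": 0, "rx": 0, "ry": 0, "rz": 0}, {"grip": 1, "x": 0.05, "y": 0.016, "z": 0, "rx": 0, "ry": 0, "rz": 0}, {"grip": 1, "x": 0.05, "y": 0.016, "z": 0, "rx": 0, "ry": 0, "rz": 0}, {"grip": 1, "x": 0.05, "y": 0.016, "z": 0, "rx": 0, "ry": 0, "rz": 0}, {"grip": 1, "x": 0.05, "y": 0.016, "z": 0, "rx": 0, "ry": 0, "rz": 0}, {"grip": 1, "x": 0.05, "y": 0.016, "z": 0, "rx": 0, "ry": 0, "rz": 0}, {"grip": 1, "x": 0, "y": 0, "z": 0, "rx": 0, "ry": 0, "rz": 0}, {"grip": 1, "x": 0, "y": 0, "z": 0, "rx": 0, "ry": 0, "rz": 0}]'

```text
time_s: 4.1
position: [0.3966, 0.0193, 0.2453]
tool_rot: [[0.065, 0.998, -0.0], [0.998, -0.065, -0.0], [-0.0, -0.0, -1.0]]
ft_force: [-0.7, -0.0, 0.7]
grip_width: -0.0002
```

```bash
python3 - <<'E'
from h import *
np.set_printoptions(precision=4,suppress=True)
im=pic('wrist','w1.png'); print(im['cam_to_world'])
for t in ['fixed_grip','moving_grip','lever_tab']:
    print(t,[(np.round(d['point'],4),round(d['conf'],2)) for d in finder.boxes_of('wrist',t)[:3]])
o=np.array([.476,.1131]);X=np.array([.0663,.9978]);Y=np.array([-.9978,.0663])
for q in [(0,0,.072),(-.118,-.008,.072),(-.118,-.018,.072),(-.131,-.013,.06)]:
    u,v=w2px(im,np.append(o+q[0]*X+q[1]*Y,q[2])); print(q,u,v); cv2.circle(im['color'],(int(u),int(v)),3,(0,0,255),1)
cv2.imwrite('pics/w1b.png',im['color'])
E
```

```text
[[ 0.9979 -0.0624 -0.0184  0.401 ]
 [-0.0651 -0.9543 -0.2916  0.0941]
 [ 0.0006  0.2922 -0.9564  0.3742]
 [ 0.      0.      0.      1.    ]]
fixed_grip [(array([0.4721, 0.1134, 0.0628]), 0.97)]
moving_grip [(array([0.4468, 0.0398, 0.0737]), 0.65)]
lever_tab [(array([ 0.4382, -0.0169,  0.0641]), 0.72), (array([0.4736, 0.1086, 0.0637]), 0.49)]
(0, 0, 0.072) 329.16692758241186 79.61238590274225
(-0.118, -0.008, 0.072) 328.1832487459085 190.23688986508216
(-0.118, -0.018, 0.072) 336.9299297634654 190.24569125295588
(-0.131, -0.013, 0.06) 329.0621485797237 197.6208437004628
```

View pics/w1b.png

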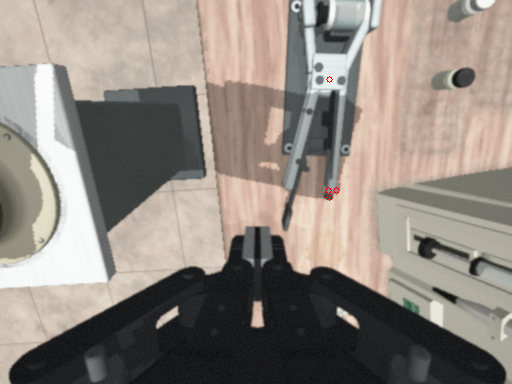

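Request:
play_rows --commands '[{"grip": 1, "x": 0, "y": 0, "z": 0.046, "rx": 0, "ry": 0, "rz": 0}, {"grip": 1, "x": 0, "y": 0, "z": 0.046, "rx": 0, "ry": 0, "rz": 0}, {"grip": 1, "x": 0, "y": 0, "z": 0.046, "rx": 0, "ry": 0, "rz": 0}, {"grip": 1, "x": 0, "y": 0, "z": 0.046, "rx": 0, "ry": 0, "rz": 0}, {"grip": 1, "x": 0, "y": 0, "z": 0, "rx": 0, "ry": 0, "rz": 0}, {"grip": 1, "x": 0, "y": 0.005, "z": 0, "rx": 0, "ry": 0, "rz": 0}, {"grip": 1, "x": 0, "y": 0, "z": 0, "rx": 0, "ry": 0, "rz": 0}]'

```text
time_s: 5.18
position: [0.4031, 0.0188, 0.0629]
tool_rot: [[0.065, 0.998, 0.004], [0.998, -0.065, -0.001], [-0.001, 0.004, -1.0]]
ft_force: [-0.8, 0.5, -0.1]
grip_width: 0.0002
```

```bash
python3 - <<'E'
from h import *
for n in ['side','scene','wrist']:
    im=pic(n,n+'2.png')
a=cv2.imread('pics/side2.png')[160:280,230:400]
cv2.imwrite('pics/z3.png',cv2.resize(a,None,fx=4.5,fy=4.5,interpolation=cv2.INTER_CUBIC))
print(env.observe()['ft_force'])
E
```

```text
[0.06952275 0.19218091 0.05031877]
```

View pics/z3.png

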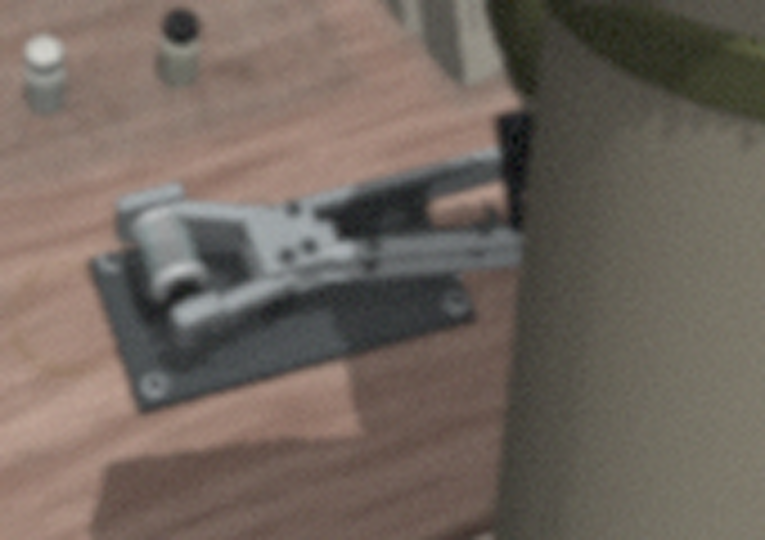

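View pics/wrist2.png

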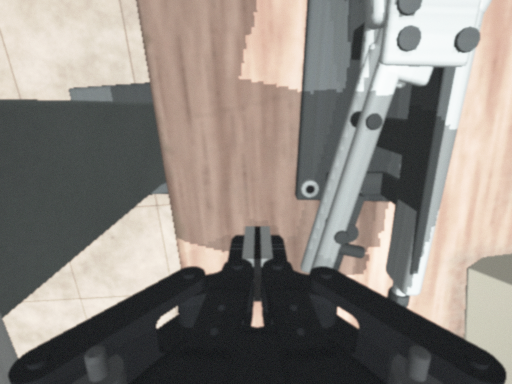

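```bash
python3 - <<'E'
from h import *
np.set_printoptions(precision=4,suppress=True)
im=optics.get_image('wrist')
for u,v in [(322,275),(335,285),(310,270),(318,268),(282,250),(285,255),(283,262),(270,235),(262,230),(280,240),(306,265),(318,240),(330,200)]:
    print(u,v,px2w(im,u,v))
E
```

```text
322 275 [0.4267 0.0314 0.1016]
335 285 [0.4305 0.0298 0.1058]
310 270 [0.4306 0.0024 0.0548]
318 268 [0.4266 0.0304 0.0953]
282 250 [0.4142 0.026  0.072 ]
285 255 [0.4151 0.0261 0.0769]
283 262 [0.4129 0.0332 0.0941]
270 235 [0.409  0.0303 0.0639]
262 230 [0.4051 0.0308 0.0587]
280 240 [0.414  0.0261 0.062 ]
306 265 [0.4286 0.0052 0.0538]
318 240 [0.4353 0.0208 0.0544]
330 200 [0.4414 0.0438 0.0548]
```

Request:
play_rows --commands '[{"grip": 1, "x": 0.004, "y": 0.005, "z": 0, "rx": 0, "ry": 0, "rz": 0}, {"grip": 1, "x": 0, "y": 0.005, "z": 0, "rx": 0, "ry": 0, "rz": 0}, {"grip": 1, "x": 0, "y": 0.003, "z": 0, "rx": 0, "ry": 0, "rz": 0}, {"grip": 1, "x": 0, "y": 0, "z": 0, "rx": 0, "ry": 0, "rz": 0}]'

```text
time_s: 5.88
position: [0.4152, 0.0224, 0.0613]
tool_rot: [[0.065, 0.998, -0.0], [0.998, -0.065, -0.0], [-0.0, -0.0, -1.0]]
ft_force: [-0.6, -0.4, -0.2]
grip_width: 0.0002
```

Request:
play_rows --commands '[{"grip": 1, "x": 0, "y": 0.001, "z": 0, "rx": 0, "ry": 0, "rz": 0}, {"grip": 1, "x": 0, "y": 0.001, "z": 0, "rx": 0, "ry": 0, "rz": 0}]'

```text
time_s: 6.12
position: [0.4167, 0.0223, 0.0613]
tool_rot: [[0.065, 0.998, -0.001], [0.998, -0.065, 0.0], [0.0, -0.001, -1.0]]
ft_force: [-2.3, 0.1, 0.5]
grip_width: 0.0
```

Request:
play_rows --commands '[{"grip": 1, "x": 0, "y": 0.001, "z": 0, "rx": 0, "ry": 0, "rz": 0}, {"grip": 1, "x": 0, "y": 0.001, "z": 0, "rx": 0, "ry": 0, "rz": 0}]'

```text
time_s: 6.38
position: [0.4172, 0.0224, 0.061]
tool_rot: [[0.065, 0.998, -0.004], [0.998, -0.065, 0.0], [0.0, -0.004, -1.0]]
ft_force: [-10.9, -1.2, 4.6]
grip_width: 0.0
```

Request:
play_rows --commands '[{"grip": 1, "x": 0, "y": 0.001, "z": 0, "rx": 0, "ry": 0, "rz": 0}, {"grip": 1, "x": 0, "y": 0.001, "z": 0, "rx": 0, "ry": 0, "rz": 0}]'

```text
time_s: 6.62
position: [0.4175, 0.0225, 0.0608]
tool_rot: [[0.064, 0.998, -0.008], [0.998, -0.064, 0.001], [0.0, -0.008, -1.0]]
ft_force: [-15.5, -1.4, 6.7]
grip_width: -0.0
```

```bash
python3 - <<'E'
from h import *
np.set_printoptions(precision=4,suppress=True)
im=pic('wrist','w3.png'); s=env.observe(); print(s['ft_force'],s['wrist_torque'],s['position'])
for u,v in [(282,250),(285,255),(290,250),(295,240),(300,240),(310,240)]: print(u,v,px2w(im,u,v))
cv2.imwrite('pics/w3z.png',cv2.resize(im['color'][120:320,160:430],None,fx=2.9,fy=2.9,interpolation=cv2.INTER_CUBIC))
pic('scene','s3.png')
E
```

```text
[-13.7572  -1.8775   7.6379] [-0.4121  2.0713 -0.1122] [0.4175 0.0225 0.0608]
282 250 [0.4297 0.0289 0.0698]
285 255 [0.4307 0.0289 0.0746]
290 250 [0.4336 0.0283 0.0691]
295 240 [0.436  0.0345 0.0711]
300 240 [0.4382 0.0349 0.072 ]
310 240 [0.4429 0.0348 0.0724]
```

View pics/w3z.png

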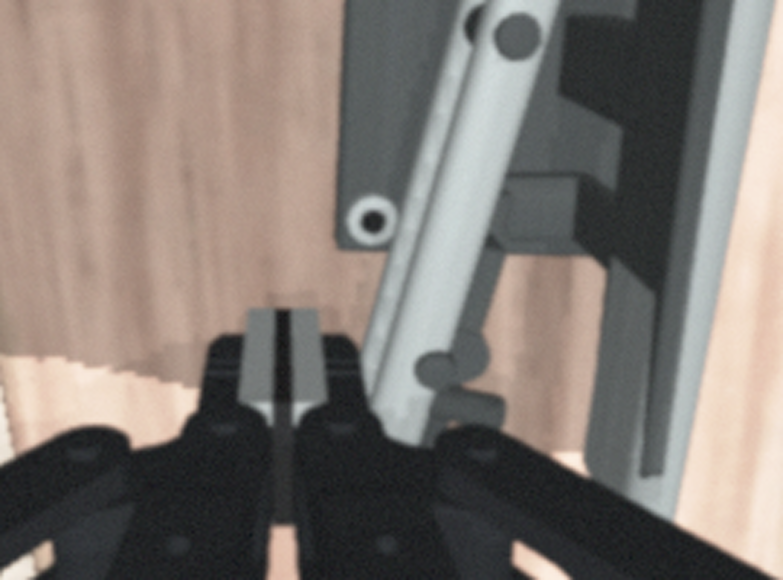

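View pics/s3.png

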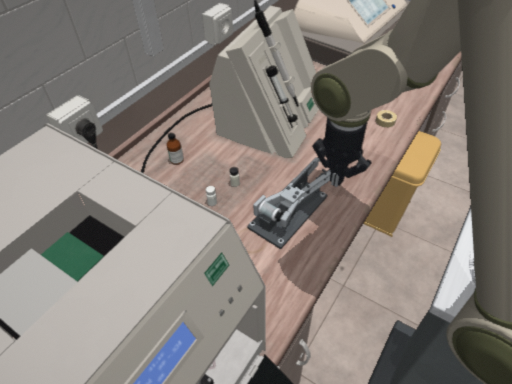

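Request:
play_rows --commands '[{"grip": 1, "x": 0, "y": -0.008, "z": 0, "rx": 0, "ry": 0, "rz": 0}, {"grip": 1, "x": 0.003, "y": 0, "z": -0.005, "rx": 0, "ry": 0, "rz": 0.14}, {"grip": 1, "x": 0, "y": 0, "z": 0, "rx": 0, "ry": 0, "rz": 0}, {"grip": 1, "x": 0, "y": 0, "z": 0, "rx": 0, "ry": 0, "rz": 0}]'

```text
time_s: 7.22
position: [0.4133, 0.0255, 0.0663]
tool_rot: [[0.201, 0.98, 0.001], [0.98, -0.201, -0.0], [0.0, 0.001, -1.0]]
ft_force: [-0.8, -0.1, -0.2]
grip_width: -0.0002
```

Request:
play_rows --commands '[{"grip": 1, "x": 0, "y": 0.002, "z": 0, "rx": 0, "ry": 0, "rz": 0}, {"grip": 1, "x": 0, "y": 0.002, "z": 0, "rx": 0, "ry": 0, "rz": 0}, {"grip": 1, "x": 0, "y": 0.001, "z": 0, "rx": 0, "ry": 0, "rz": 0}, {"grip": 1, "x": 0, "y": 0, "z": 0, "rx": 0, "ry": 0, "rz": 0}]'

```text
time_s: 7.72
position: [0.418, 0.0245, 0.0663]
tool_rot: [[0.203, 0.979, -0.0], [0.979, -0.203, 0.0], [-0.0, -0.0, -1.0]]
ft_force: [-1.3, -0.4, 0.1]
grip_width: 0.0004
```

Request:
play_rows --commands '[{"grip": 1, "x": 0, "y": 0.001, "z": 0, "rx": 0, "ry": 0, "rz": 0}, {"grip": 1, "x": 0, "y": 0.001, "z": 0, "rx": 0, "ry": 0, "rz": 0}, {"grip": 1, "x": 0, "y": 0, "z": 0, "rx": 0, "ry": 0, "rz": 0}]'

```text
time_s: 8.1
position: [0.4184, 0.0245, 0.0661]
tool_rot: [[0.203, 0.979, -0.004], [0.979, -0.203, 0.001], [-0.0, -0.004, -1.0]]
ft_force: [-7.7, -0.4, 4.3]
grip_width: 0.0003
```

Request:
play_rows --commands '[{"grip": 1, "x": 0, "y": 0.001, "z": 0, "rx": 0, "ry": 0, "rz": 0}, {"grip": 1, "x": 0, "y": 0.001, "z": 0, "rx": 0, "ry": 0, "rz": 0}, {"grip": 1, "x": 0, "y": 0, "z": 0, "rx": 0, "ry": 0, "rz": 0}]'

```text
time_s: 8.48
position: [0.4197, 0.024, 0.066]
tool_rot: [[0.203, 0.979, -0.005], [0.979, -0.203, 0.001], [-0.001, -0.005, -1.0]]
ft_force: [-9.0, -2.9, 4.5]
grip_width: 0.0003
```

Request:
play_rows --commands '[{"grip": 1, "x": 0, "y": 0.001, "z": 0, "rx": 0, "ry": 0, "rz": 0}, {"grip": 1, "x": 0, "y": 0.001, "z": 0, "rx": 0, "ry": 0, "rz": 0}]'

```text
time_s: 8.72
position: [0.4205, 0.0238, 0.0658]
tool_rot: [[0.203, 0.979, -0.008], [0.979, -0.203, 0.001], [-0.001, -0.008, -1.0]]
ft_force: [-16.0, -1.9, 9.5]
grip_width: 0.0001
```

Request:
play_rows --commands '[{"grip": 1, "x": 0, "y": 0.001, "z": 0, "rx": 0, "ry": 0, "rz": 0}, {"grip": 1, "x": 0, "y": 0.001, "z": 0, "rx": 0, "ry": 0, "rz": 0}]'

```text
time_s: 8.98
position: [0.4224, 0.0233, 0.0657]
tool_rot: [[0.203, 0.979, -0.009], [0.979, -0.203, 0.001], [-0.001, -0.009, -1.0]]
ft_force: [-15.8, -2.4, 6.9]
grip_width: 0.0001
```

Request:
play_rows --commands '[{"grip": 1, "x": 0, "y": 0.001, "z": 0, "rx": 0, "ry": 0, "rz": 0}, {"grip": 1, "x": 0, "y": 0.001, "z": 0, "rx": 0, "ry": 0, "rz": 0}]'

```text
time_s: 9.22
position: [0.4231, 0.0232, 0.0655]
tool_rot: [[0.203, 0.979, -0.012], [0.979, -0.203, 0.001], [-0.001, -0.012, -1.0]]
ft_force: [-20.5, -2.3, 11.3]
grip_width: -0.0001
```

Request:
play_rows --commands '[{"grip": 1, "x": 0, "y": -0.006, "z": 0, "rx": 0, "ry": 0, "rz": 0}, {"grip": 1, "x": 0, "y": -0.012, "z": 0, "rx": 0, "ry": 0, "rz": 0}, {"grip": 1, "x": 0, "y": -0.008, "z": -0.02, "rx": 0, "ry": 0, "rz": 0}, {"grip": -0.75, "x": 0, "y": 0, "z": -0.05, "rx": 0, "ry": 0, "rz": 0}, {"grip": -0.75, "x": 0, "y": 0.02, "z": 0, "rx": 0, "ry": 0, "rz": 0}, {"grip": -0.75, "x": 0, "y": 0.04, "z": 0, "rx": 0, "ry": 0, "rz": 0}, {"grip": -0.75, "x": 0, "y": 0, "z": 0, "rx": 0, "ry": 0, "rz": 0}, {"grip": -0.75, "x": 0, "y": 0, "z": 0, "rx": 0, "ry": 0, "rz": 0}]' --squeeze 20

```text
time_s: 10.22
position: [0.4603, 0.0158, 0.1361]
tool_rot: [[0.204, 0.979, -0.001], [0.979, -0.204, 0.0], [0.0, -0.001, -1.0]]
ft_force: [0.2, 0.3, -0.1]
grip_width: 0.0753
```

```bash
python3 - <<'E'
from h import *
np.set_printoptions(precision=4,suppress=True)
im=pic('wrist','w4.png'); s=env.observe(); print(s['ft_force'],s['grip_width'],s['position'])
E
```

```text
[ 0.2125 -0.3436  0.1038] 0.07493410620814694 [0.4602 0.0159 0.1362]
```

View pics/w4.png

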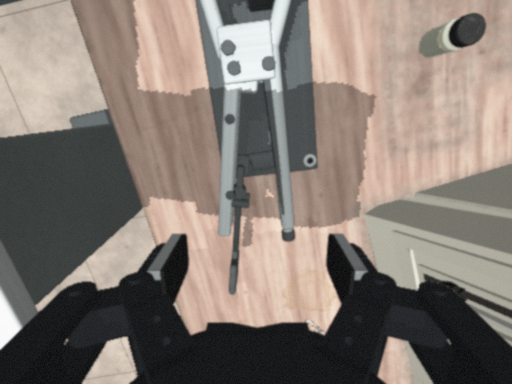

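Request:
play_rows --commands '[{"grip": -0.75, "x": -0.004, "y": 0, "z": 0.03, "rx": 0, "ry": 0, "rz": 0}, {"grip": -0.75, "x": 0, "y": 0, "z": 0.03, "rx": 0, "ry": 0, "rz": 0}, {"grip": -0.75, "x": 0, "y": 0, "z": 0.026, "rx": 0, "ry": 0, "rz": 0}, {"grip": -0.75, "x": 0, "y": 0, "z": 0, "rx": 0, "ry": 0, "rz": 0}]'

```text
time_s: 10.78
position: [0.4589, 0.012, 0.0494]
tool_rot: [[0.204, 0.979, -0.004], [0.979, -0.204, 0.001], [0.0, -0.004, -1.0]]
ft_force: [0.9, 0.3, 0.2]
grip_width: 0.0746
```

```bash
python3 - <<'E'
from h import *
np.set_printoptions(precision=4,suppress=True)
im=pic('wrist','w5.png'); s=env.observe(); print(s['ft_force'],s['grip_width'],s['position'])
for u,v in [(160,250),(170,250),(175,255),(180,240),(200,230),(210,230),(220,230)]: print(u,v,px2w(im,u,v))
E
```

```text
[0.3259 0.2485 1.0564] 0.0747798429597435 [0.4597 0.0119 0.0505]
160 250 [0.4143 0.0291 0.0595]
170 250 [0.4224 0.0317 0.0669]
175 255 [0.424  0.0289 0.0671]
180 240 [0.4239 0.0309 0.0563]
200 230 [0.44   0.0408 0.0723]
210 230 [0.444  0.0397 0.0717]
220 230 [0.4452 0.0336 0.0597]
```

View pics/w5.png

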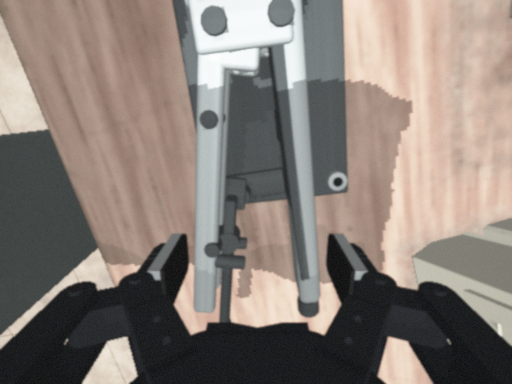

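Request:
play_rows --commands '[{"grip": -0.75, "x": 0, "y": 0.003, "z": 0, "rx": 0, "ry": 0, "rz": 0}, {"grip": -0.75, "x": 0, "y": 0.003, "z": 0, "rx": 0, "ry": 0, "rz": 0}, {"grip": -0.75, "x": 0, "y": 0.001, "z": 0, "rx": 0, "ry": 0, "rz": 0}, {"grip": -0.75, "x": 0, "y": 0, "z": 0, "rx": 0, "ry": 0, "rz": 0}]'

```text
time_s: 11.32
position: [0.4667, 0.0104, 0.0504]
tool_rot: [[0.204, 0.979, -0.001], [0.979, -0.204, 0.0], [0.0, -0.001, -1.0]]
ft_force: [-3.5, 0.8, 2.6]
grip_width: 0.0751
```

Request:
play_rows --commands '[{"grip": -0.75, "x": 0, "y": 0.001, "z": 0, "rx": 0, "ry": 0, "rz": 0}, {"grip": -0.75, "x": 0, "y": 0.001, "z": 0, "rx": 0, "ry": 0, "rz": 0}, {"grip": -0.75, "x": 0, "y": 0, "z": 0, "rx": 0, "ry": 0, "rz": 0}]'

```text
time_s: 11.7
position: [0.4669, 0.0104, 0.0501]
tool_rot: [[0.203, 0.979, -0.005], [0.979, -0.203, 0.001], [0.0, -0.006, -1.0]]
ft_force: [-11.4, 2.2, 7.3]
grip_width: 0.0746
```

Request:
play_rows --commands '[{"grip": -0.75, "x": 0, "y": 0.001, "z": 0, "rx": 0, "ry": 0, "rz": 0}, {"grip": -0.75, "x": 0, "y": 0.001, "z": 0, "rx": 0, "ry": 0, "rz": 0}, {"grip": -0.75, "x": 0, "y": 0, "z": 0, "rx": 0, "ry": 0, "rz": 0}]'

```text
time_s: 12.08
position: [0.4688, 0.0097, 0.05]
tool_rot: [[0.203, 0.979, -0.006], [0.979, -0.203, 0.0], [-0.001, -0.006, -1.0]]
ft_force: [-11.7, -1.8, 6.8]
grip_width: 0.075
```

Request:
play_rows --commands '[{"grip": -0.75, "x": 0, "y": 0.001, "z": 0, "rx": 0, "ry": 0, "rz": 0}, {"grip": -0.75, "x": 0, "y": 0.001, "z": 0, "rx": 0, "ry": 0, "rz": 0}, {"grip": -0.75, "x": 0, "y": 0, "z": 0, "rx": 0, "ry": 0, "rz": 0}]'

```text
time_s: 12.45
position: [0.471, 0.009, 0.0499]
tool_rot: [[0.203, 0.979, -0.005], [0.979, -0.203, -0.0], [-0.001, -0.005, -1.0]]
ft_force: [-10.3, -2.6, 4.3]
grip_width: 0.0746
```

Request:
play_rows --commands '[{"grip": -0.75, "x": 0, "y": 0.001, "z": -0.001, "rx": 0, "ry": 0, "rz": 0}, {"grip": -0.75, "x": 0, "y": 0.001, "z": 0, "rx": 0, "ry": 0, "rz": 0}]'

```text
time_s: 12.7
position: [0.4715, 0.0089, 0.0501]
tool_rot: [[0.203, 0.979, -0.009], [0.979, -0.203, 0.001], [-0.001, -0.009, -1.0]]
ft_force: [-15.4, -3.0, -1.6]
grip_width: 0.0749
```

Request:
play_rows --commands '[{"grip": -0.75, "x": 0, "y": 0.001, "z": -0.001, "rx": 0, "ry": 0, "rz": 0}, {"grip": -0.75, "x": 0, "y": 0.001, "z": 0, "rx": 0, "ry": 0, "rz": 0}]'

```text
time_s: 12.95
position: [0.472, 0.0089, 0.0504]
tool_rot: [[0.203, 0.979, -0.013], [0.979, -0.203, 0.002], [-0.001, -0.013, -1.0]]
ft_force: [-14.9, -2.1, -5.7]
grip_width: 0.0747
```

Request:
play_rows --commands '[{"grip": -0.75, "x": 0, "y": 0.001, "z": 0, "rx": 0, "ry": 0, "rz": 0}, {"grip": -0.75, "x": 0, "y": 0.001, "z": 0, "rx": 0, "ry": 0, "rz": 0}]'

```text
time_s: 13.2
position: [0.4752, 0.008, 0.0507]
tool_rot: [[0.202, 0.979, -0.01], [0.979, -0.202, 0.001], [-0.001, -0.01, -1.0]]
ft_force: [-14.2, -3.5, -5.3]
grip_width: 0.0749
```

Request:
play_rows --commands '[{"grip": -0.75, "x": 0, "y": 0.001, "z": 0.0005, "rx": 0, "ry": 0, "rz": 0}, {"grip": -0.75, "x": 0, "y": 0.001, "z": 0, "rx": 0, "ry": 0, "rz": 0}]'

```text
time_s: 13.45
position: [0.4771, 0.0073, 0.0506]
tool_rot: [[0.202, 0.979, -0.01], [0.979, -0.202, -0.0], [-0.002, -0.01, -1.0]]
ft_force: [-16.3, -4.2, 0.2]
grip_width: 0.0746
```

Request:
play_rows --commands '[{"grip": -0.75, "x": 0, "y": 0.001, "z": 0, "rx": 0, "ry": 0, "rz": 0}, {"grip": -0.75, "x": 0, "y": 0.001, "z": 0, "rx": 0, "ry": 0, "rz": 0}]'

```text
time_s: 13.7
position: [0.4787, 0.0068, 0.0506]
tool_rot: [[0.201, 0.979, -0.011], [0.98, -0.201, -0.0], [-0.003, -0.01, -1.0]]
ft_force: [-16.8, -7.2, 2.4]
grip_width: 0.0746
```

Request:
play_rows --commands '[{"grip": -0.75, "x": -0.001, "y": 0.001, "z": 0, "rx": 0, "ry": 0, "rz": 0}, {"grip": -0.75, "x": 0, "y": 0.001, "z": 0, "rx": 0, "ry": 0, "rz": 0}]'

```text
time_s: 13.95
position: [0.4805, 0.0061, 0.0506]
tool_rot: [[0.202, 0.979, -0.011], [0.979, -0.202, 0.001], [-0.001, -0.011, -1.0]]
ft_force: [-15.9, -3.2, 1.8]
grip_width: 0.0748
```

Request:
play_rows --commands '[{"grip": -0.75, "x": 0, "y": 0.001, "z": 0, "rx": 0, "ry": 0, "rz": 0}, {"grip": -0.75, "x": 0, "y": 0.001, "z": 0, "rx": 0, "ry": 0, "rz": 0}]'

```text
time_s: 14.2
position: [0.4829, 0.0053, 0.0507]
tool_rot: [[0.202, 0.979, -0.009], [0.979, -0.202, 0.0], [-0.002, -0.009, -1.0]]
ft_force: [-15.0, -4.9, 0.3]
grip_width: 0.0746
```

Request:
play_rows --commands '[{"grip": -0.75, "x": 0, "y": 0.001, "z": 0, "rx": 0, "ry": 0, "rz": 0}, {"grip": -0.75, "x": 0, "y": 0, "z": 0, "rx": 0, "ry": 0, "rz": 0}]'

```text
time_s: 14.45
position: [0.484, 0.005, 0.0507]
tool_rot: [[0.202, 0.979, -0.009], [0.979, -0.202, -0.0], [-0.002, -0.009, -1.0]]
ft_force: [-14.7, -4.3, -1.2]
grip_width: 0.0743
```

Request:
play_rows --commands '[{"grip": -0.75, "x": 0, "y": 0.001, "z": 0, "rx": 0, "ry": 0, "rz": 0}, {"grip": -0.75, "x": 0, "y": 0, "z": 0, "rx": 0, "ry": 0, "rz": 0}]'

```text
time_s: 14.7
position: [0.4861, 0.0045, 0.0509]
tool_rot: [[0.202, 0.979, -0.006], [0.979, -0.202, -0.001], [-0.002, -0.006, -1.0]]
ft_force: [-8.2, -5.2, -2.0]
grip_width: 0.0748
```

Force is fading — near dead centre.

Request:
play_rows --commands '[{"grip": -0.75, "x": 0, "y": 0.001, "z": 0, "rx": 0, "ry": 0, "rz": 0}, {"grip": -0.75, "x": 0, "y": 0, "z": 0, "rx": 0, "ry": 0, "rz": 0}]'

```text
time_s: 14.95
position: [0.4885, 0.0043, 0.0513]
tool_rot: [[0.203, 0.979, -0.003], [0.979, -0.203, -0.0], [-0.001, -0.003, -1.0]]
ft_force: [-4.6, -2.2, -1.5]
grip_width: 0.0748
```

Request:
play_rows --commands '[{"grip": -0.75, "x": 0, "y": 0.001, "z": 0, "rx": 0, "ry": 0, "rz": 0}, {"grip": -0.75, "x": 0, "y": 0, "z": 0, "rx": 0, "ry": 0, "rz": 0}]'

```text
time_s: 15.2
position: [0.4897, 0.0041, 0.0513]
tool_rot: [[0.203, 0.979, -0.002], [0.979, -0.203, -0.0], [-0.001, -0.002, -1.0]]
ft_force: [-5.4, -1.6, -2.4]
grip_width: 0.0746
```

```bash
python3 - <<'E'
from h import *
np.set_printoptions(precision=4,suppress=True)
im=pic('wrist','w6.png'); s=env.observe(); print(s['ft_force'],s['grip_width'],s['position'])
E
```

```text
[-4.7654 -1.9262 -2.263 ] 0.07480616102643813 [0.4897 0.0041 0.0513]
```

View pics/w6.png

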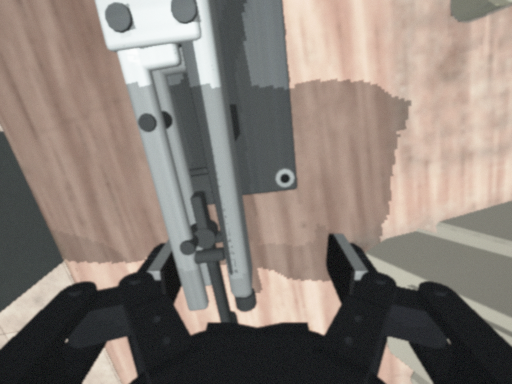

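Request:
play_rows --commands '[{"grip": -0.75, "x": 0, "y": 0.001, "z": 0, "rx": 0, "ry": 0, "rz": 0}, {"grip": -0.75, "x": 0, "y": 0, "z": 0, "rx": 0, "ry": 0, "rz": 0}]'

```text
time_s: 15.5
position: [0.4899, 0.0041, 0.0512]
tool_rot: [[0.203, 0.979, -0.004], [0.979, -0.203, -0.0], [-0.001, -0.004, -1.0]]
ft_force: [-7.5, -2.7, 0.1]
grip_width: 0.0747
```

Request:
play_rows --commands '[{"grip": -0.75, "x": 0, "y": -0.003, "z": 0, "rx": 0, "ry": 0, "rz": 0}, {"grip": -0.75, "x": 0, "y": -0.003, "z": 0, "rx": 0, "ry": 0, "rz": 0}, {"grip": -0.75, "x": 0, "y": -0.004, "z": 0, "rx": 0, "ry": 0, "rz": 0}, {"grip": -0.75, "x": 0, "y": -0.004, "z": 0, "rx": 0, "ry": 0, "rz": 0}, {"grip": -0.75, "x": 0, "y": 0, "z": 0, "rx": 0, "ry": 0, "rz": 0}, {"grip": -0.75, "x": 0, "y": 0, "z": 0, "rx": 0, "ry": 0, "rz": 0}]'

```text
time_s: 16.25
position: [0.4779, 0.007, 0.0519]
tool_rot: [[0.204, 0.979, 0.0], [0.979, -0.204, -0.0], [-0.0, 0.0, -1.0]]
ft_force: [0.4, 0.2, -0.5]
grip_width: 0.0745
```

```bash
python3 - <<'E'
from h import *
np.set_printoptions(precision=4,suppress=True)
im=pic('wrist','w7.png'); s=env.observe(); print(s['ft_force'],s['grip_width'],s['position'])
E
```

```text
[ 0.3266 -0.9128 -0.6003] 0.0745346676370275 [0.4779 0.007  0.0518]
```

View pics/w7.png

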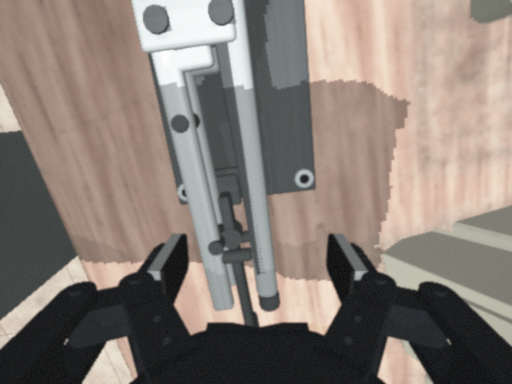

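Request:
play_rows --commands '[{"grip": -0.75, "x": 0, "y": 0, "z": -0.04, "rx": 0, "ry": 0, "rz": 0}, {"grip": -0.75, "x": 0, "y": 0, "z": -0.045, "rx": 0, "ry": 0, "rz": 0}, {"grip": 1, "x": -0.05, "y": 0, "z": -0.02, "rx": 0, "ry": 0, "rz": -0.07}, {"grip": 1, "x": -0.05, "y": 0, "z": 0, "rx": 0, "ry": 0, "rz": -0.07}, {"grip": 1, "x": -0.04, "y": 0, "z": 0, "rx": 0, "ry": 0, "rz": 0}, {"grip": 1, "x": 0, "y": 0, "z": 0, "rx": 0, "ry": 0, "rz": 0}]'

```text
time_s: 17.05
position: [0.4582, -0.1336, 0.1568]
tool_rot: [[0.069, 0.998, 0.0], [0.998, -0.069, -0.0], [-0.0, 0.0, -1.0]]
ft_force: [0.1, -0.2, 0.2]
grip_width: 0.0015
```

```bash
python3 - <<'E'
from h import *
np.set_printoptions(precision=4,suppress=True)
s=env.observe(); print(s['grip_width'],s['position'],s['tool_rot'])
im=pic('wrist','w8.png')
for n in ['wrist','scene','side']:
    if n!='wrist': im=pic(n,n+'8.png')
    for t in ['lever_tab','moving_grip']:
        print(n,t,[(np.round(d['point'],4),round(d['conf'],2)) for d in finder.boxes_of(n,t)[:3]])
E
```

```text
0.0014977592162509503 [ 0.4582 -0.1336  0.1568] [[ 0.0685  0.9977  0.0004]
 [ 0.9977 -0.0685 -0.0005]
 [-0.0004  0.0004 -1.    ]]
wrist lever_tab [(array([ 0.4674, -0.0291,  0.0649]), 0.67)]
wrist moving_grip [(array([ 0.4662, -0.0089,  0.0721]), 0.63)]
scene lever_tab [(array([ 0.4644, -0.0354,  0.0687]), 0.66)]
scene moving_grip [(array([0.4622, 0.034 , 0.0707]), 0.91)]
side lever_tab []
side moving_grip [(array([0.4592, 0.033 , 0.0677]), 0.97)]
```

View pics/w8.png

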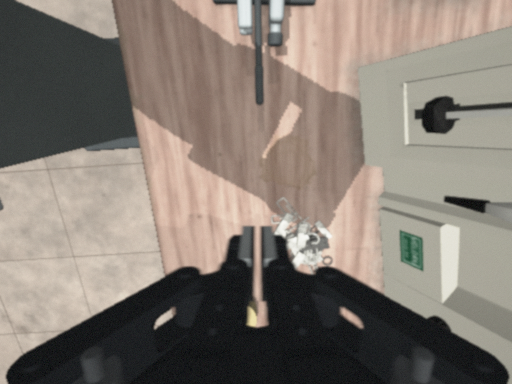

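```bash
python3 - <<'E'
from h import *
np.set_printoptions(precision=4,suppress=True)
im=optics.get_image('wrist')
for v in range(60,106,5):
    r=[px2w(im,u,v) for u in range(246,276)]
    r=[(u,p) for u,p in zip(range(246,276),r) if .04<p[2]<.09]
    if r: print(v,r[0][0],r[-1][0],r[0][1],r[-1][1])
E
```

```text
60 257 263 [ 0.4648 -0.0252  0.0645] [ 0.4692 -0.0254  0.0634]
65 257 263 [ 0.4645 -0.0287  0.0654] [ 0.469  -0.0287  0.0629]
70 257 263 [ 0.4643 -0.0328  0.0721] [ 0.4685 -0.0333  0.0745]
75 256 264 [ 0.4633 -0.0362  0.0733] [ 0.469  -0.0365  0.0724]
80 256 264 [ 0.4631 -0.0395  0.0734] [ 0.4688 -0.04    0.0751]
85 256 264 [ 0.4629 -0.0428  0.0726] [ 0.4687 -0.0432  0.0728]
90 256 264 [ 0.4627 -0.0462  0.0732] [ 0.4685 -0.0466  0.0731]
95 257 264 [ 0.4632 -0.0497  0.0738] [ 0.4682 -0.0501  0.0738]
100 257 264 [ 0.4629 -0.0532  0.0744] [ 0.468  -0.0535  0.0735]
105 257 264 [ 0.4627 -0.0567  0.0748] [ 0.4678 -0.057   0.0745]
```

```bash
python3 - <<'E'
from h import *
np.set_printoptions(precision=4,suppress=True)
for n in ['scene','side','wrist']:
    im=optics.get_image(n); H,W=384,512
    f=H/2/np.tan(np.radians(im['fov_y'])/2); v,u=np.mgrid[:H,:W]; z=im['range_z']
    p=(np.stack([(u-im['cx'])/f*z,(v-im['cy'])/f*z,z,np.ones_like(z)],-1)@im['cam_to_world'].T)[z>0][:,:3]
    for z0 in np.arange(.02,.3,.04):
        m=(p[:,0]>.52)&(p[:,0]<.8)&(p[:,1]>-.13)&(p[:,1]<.0)&(p[:,2]>z0)&(p[:,2]<z0+.04)
        if m.sum()>5: print(n,round(z0,2),m.sum(),np.percentile(p[m][:,0],[1,5,50]),p[m][:,1].max())
E
```

```text
scene 0.02 1209 [0.5644 0.5694 0.6312] -0.004402414185231351
scene 0.06 1202 [0.5776 0.584  0.6434] -0.004794734429092062
scene 0.1 1236 [0.5911 0.6017 0.6521] -0.003990768004933032
scene 0.14 1320 [0.6057 0.6165 0.6554] -0.005148862404505183
scene 0.18 1286 [0.6265 0.6322 0.6642] -0.006597568897878325
scene 0.22 1266 [0.6584 0.663  0.6819] -0.008550825818940844
scene 0.26 617 [0.6794 0.6821 0.6956] -0.012165506261872516
side 0.02 1026 [0.5636 0.5678 0.5902] -0.00556825830675256
side 0.06 1032 [0.5768 0.5833 0.6059] -0.005599704618329149
side 0.1 1097 [0.5817 0.5997 0.6227] -0.006137055642199629
side 0.14 1207 [0.6038 0.6134 0.6394] -0.00523945423035449
side 0.18 1256 [0.6256 0.6308 0.6583] -0.006578668818531197
side 0.22 1370 [0.6587 0.6626 0.6784] -0.008801338212127141
side 0.26 718 [0.6795 0.6825 0.6939] -0.013084137025693998
wrist 0.02 4703 [0.5636 0.5664 0.5763] -0.03000868956217587
wrist 0.06 8303 [0.5746 0.5797 0.5949] -0.027649854806611692
wrist 0.1 5547 [0.5788 0.5946 0.6073] -0.026888196241662447
wrist 0.22 9 [0.5201 0.5201 0.5204] -0.12319870276203138
```

Request:
play_rows --commands '[{"grip": 1, "x": 0.044, "y": 0.016, "z": 0, "rx": 0, "ry": 0, "rz": 0}, {"grip": 1, "x": 0.044, "y": 0.016, "z": 0, "rx": 0, "ry": 0, "rz": 0}, {"grip": 1, "x": 0, "y": 0, "z": 0, "rx": 0, "ry": 0, "rz": 0}, {"grip": 1, "x": 0, "y": 0, "z": 0.033, "rx": 0, "ry": 0, "rz": 0}, {"grip": 1, "x": 0, "y": 0, "z": 0.033, "rx": 0, "ry": 0, "rz": 0}, {"grip": 1, "x": 0, "y": 0, "z": 0.033, "rx": 0, "ry": 0, "rz": 0}, {"grip": 1, "x": 0, "y": 0, "z": 0, "rx": 0, "ry": 0, "rz": 0}]'

```text
time_s: 18.58
position: [0.4947, -0.046, 0.0564]
tool_rot: [[0.066, 0.998, -0.004], [0.998, -0.066, 0.001], [0.001, -0.004, -1.0]]
ft_force: [-0.4, -0.7, -1.0]
grip_width: -0.0
```

```bash
python3 - <<'E'
from h import *
im=pic('wrist','w9.png'); s=env.observe(); print(s['ft_force'],s['position'])
E
```

```text
[0.09667148 0.46241979 0.31535833] [ 0.49564777 -0.04618447  0.05783616]
```

View pics/w9.png

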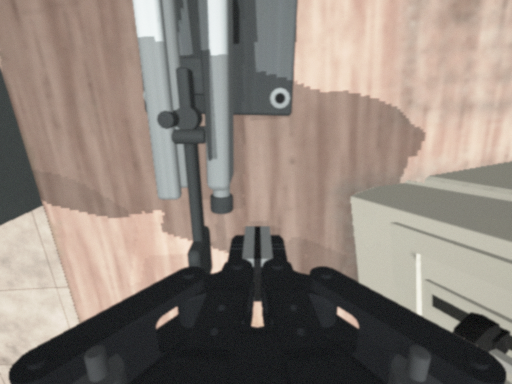

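Request:
play_rows --commands '[{"grip": 1, "x": 0, "y": -0.005, "z": 0, "rx": 0, "ry": 0, "rz": 0}, {"grip": 1, "x": 0, "y": -0.005, "z": 0, "rx": 0, "ry": 0, "rz": 0}, {"grip": 1, "x": 0, "y": -0.002, "z": 0, "rx": 0, "ry": 0, "rz": 0}, {"grip": 1, "x": 0, "y": -0.002, "z": 0, "rx": 0, "ry": 0, "rz": 0}]'

```text
time_s: 19.12
position: [0.482, -0.0448, 0.0582]
tool_rot: [[0.065, 0.998, 0.001], [0.998, -0.065, -0.0], [-0.0, 0.001, -1.0]]
ft_force: [-0.1, -1.1, 0.4]
grip_width: 0.0
```

Request:
play_rows --commands '[{"grip": 1, "x": 0, "y": -0.002, "z": 0, "rx": 0, "ry": 0, "rz": 0}, {"grip": 1, "x": 0, "y": -0.002, "z": 0, "rx": 0, "ry": 0, "rz": 0}]'

```text
time_s: 19.38
position: [0.478, -0.0445, 0.0579]
tool_rot: [[0.065, 0.998, 0.0], [0.998, -0.065, -0.0], [-0.0, 0.0, -1.0]]
ft_force: [0.7, -0.3, 0.6]
grip_width: 0.0002
```

Request:
play_rows --commands '[{"grip": 1, "x": 0, "y": -0.002, "z": 0, "rx": 0, "ry": 0, "rz": 0}, {"grip": 1, "x": 0, "y": -0.002, "z": 0, "rx": 0, "ry": 0, "rz": 0}]'

```text
time_s: 19.62
position: [0.4743, -0.0442, 0.0579]
tool_rot: [[0.065, 0.998, 0.001], [0.998, -0.065, -0.0], [-0.0, 0.001, -1.0]]
ft_force: [4.0, 1.1, 0.6]
grip_width: -0.0003
```

Request:
play_rows --commands '[{"grip": 1, "x": 0, "y": -0.0015, "z": 0, "rx": 0, "ry": 0, "rz": 0}, {"grip": 1, "x": 0, "y": -0.0015, "z": 0, "rx": 0, "ry": 0, "rz": 0}]'

```text
time_s: 19.88
position: [0.4716, -0.044, 0.058]
tool_rot: [[0.065, 0.998, 0.002], [0.998, -0.065, 0.0], [0.0, 0.002, -1.0]]
ft_force: [8.0, 3.7, -0.0]
grip_width: -0.0001
```

Request:
play_rows --commands '[{"grip": 1, "x": 0, "y": -0.0015, "z": 0, "rx": 0, "ry": 0, "rz": 0}, {"grip": 1, "x": 0, "y": -0.0015, "z": 0, "rx": 0, "ry": 0, "rz": 0}]'

```text
time_s: 20.12
position: [0.4692, -0.0438, 0.0581]
tool_rot: [[0.066, 0.998, 0.003], [0.998, -0.066, -0.0], [0.0, 0.003, -1.0]]
ft_force: [8.3, 3.7, -0.3]
grip_width: -0.0001
```

Request:
play_rows --commands '[{"grip": 1, "x": 0.0005, "y": -0.0015, "z": 0, "rx": 0, "ry": 0, "rz": 0}, {"grip": 1, "x": 0.0005, "y": -0.0015, "z": 0, "rx": 0, "ry": 0, "rz": 0}]'

```text
time_s: 20.38
position: [0.4671, -0.0432, 0.0583]
tool_rot: [[0.065, 0.998, 0.005], [0.998, -0.065, -0.001], [-0.001, 0.006, -1.0]]
ft_force: [11.3, -0.8, -3.4]
grip_width: 0.0003
```

Request:
play_rows --commands '[{"grip": 1, "x": 0.0005, "y": -0.0015, "z": 0, "rx": 0, "ry": 0, "rz": 0}, {"grip": 1, "x": 0.0005, "y": -0.0015, "z": 0, "rx": 0, "ry": 0, "rz": 0}]'

```text
time_s: 20.62
position: [0.4641, -0.0425, 0.0583]
tool_rot: [[0.065, 0.998, 0.005], [0.998, -0.065, -0.002], [-0.002, 0.005, -1.0]]
ft_force: [2.4, -0.7, -0.5]
grip_width: -0.0002
```

```bash
python3 - <<'E'
from h import *
im=pic('wrist','w10.png'); s=env.observe(); print(s['ft_force'],s['position'])
E
```

```text
[0.47951332 0.00940287 0.36147936] [ 0.46258765 -0.04187124  0.05800428]
```

View pics/w10.png

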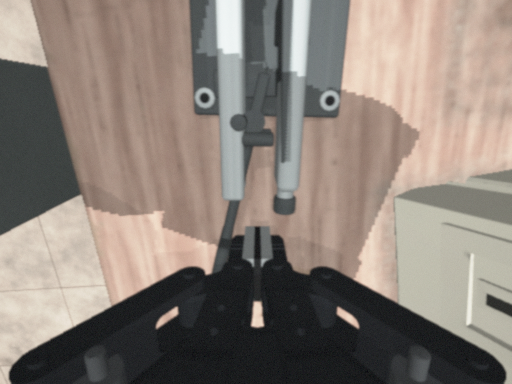

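Request:
play_rows --commands '[{"grip": 1, "x": 0, "y": 0, "z": 0, "rx": 0, "ry": 0, "rz": 0}, {"grip": 1, "x": 0, "y": 0, "z": 0, "rx": 0, "ry": 0, "rz": 0}, {"grip": 1, "x": 0, "y": 0, "z": 0, "rx": 0, "ry": 0, "rz": 0}, {"grip": 1, "x": 0, "y": 0, "z": 0, "rx": 0, "ry": 0, "rz": 0}]'

```text
time_s: 21.18
position: [0.4619, -0.0414, 0.0578]
tool_rot: [[0.065, 0.998, -0.0], [0.998, -0.065, 0.0], [0.0, -0.0, -1.0]]
ft_force: [0.0, -0.2, 0.3]
grip_width: -0.0003
```

```bash
python3 - <<'E'
from h import *
im=pic('wrist','w11.png'); s=env.observe(); print(s['ft_force'],s['position'])
E
```

```text
[ 0.26863854  0.59191129 -0.23097518] [ 0.46192058 -0.04136739  0.05778206]
```

View pics/w11.png

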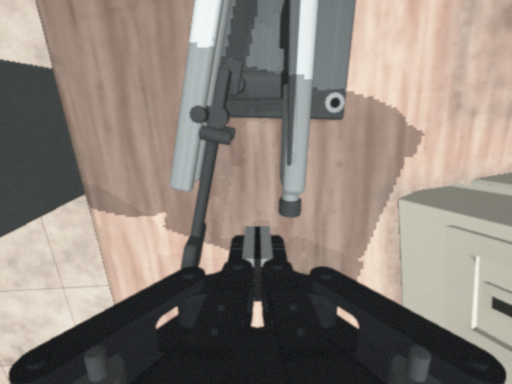

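Request:
play_rows --commands '[{"grip": 1, "x": 0, "y": 0.005, "z": 0, "rx": 0, "ry": 0, "rz": 0}, {"grip": 1, "x": 0, "y": 0, "z": -0.04, "rx": 0, "ry": 0, "rz": 0}, {"grip": 1, "x": 0, "y": 0, "z": -0.05, "rx": 0, "ry": 0, "rz": 0}, {"grip": 1, "x": 0, "y": 0, "z": -0.05, "rx": 0, "ry": 0, "rz": 0}, {"grip": 1, "x": -0.05, "y": 0, "z": 0, "rx": 0, "ry": 0, "rz": 0}, {"grip": 1, "x": -0.05, "y": -0.02, "z": 0, "rx": 0, "ry": 0, "rz": 0}, {"grip": 1, "x": -0.05, "y": -0.02, "z": 0, "rx": 0, "ry": 0, "rz": 0}, {"grip": 1, "x": 0, "y": 0, "z": 0, "rx": 0, "ry": 0, "rz": 0}]'

```text
time_s: 22.22
position: [0.4165, -0.1916, 0.1979]
tool_rot: [[0.07, 0.998, -0.0], [0.998, -0.07, -0.0], [-0.0, -0.0, -1.0]]
ft_force: [-0.4, 1.0, -0.1]
grip_width: -0.0005
```

```bash
python3 - <<'E'
from h import *
for n in ['scene','side']: pic(n,n+'12.png')
a=cv2.imread('pics/scene12.png')[140:250,195:365]; b=cv2.imread('pics/side12.png')[140:270,170:390]
cv2.imwrite('pics/z12.png',cv2.resize(a,None,fx=4.5,fy=4.5,interpolation=cv2.INTER_CUBIC)); cv2.imwrite('pics/z13.png',cv2.resize(b,None,fx=3.6,fy=3.6,interpolation=cv2.INTER_CUBIC))
s=env.observe(); print(s['ft_force'],s['position'])
E
```

```text
[ 0.09761199  0.50454564 -0.1741147 ] [ 0.41743375 -0.18903195  0.19783936]
```

View pics/z12.png

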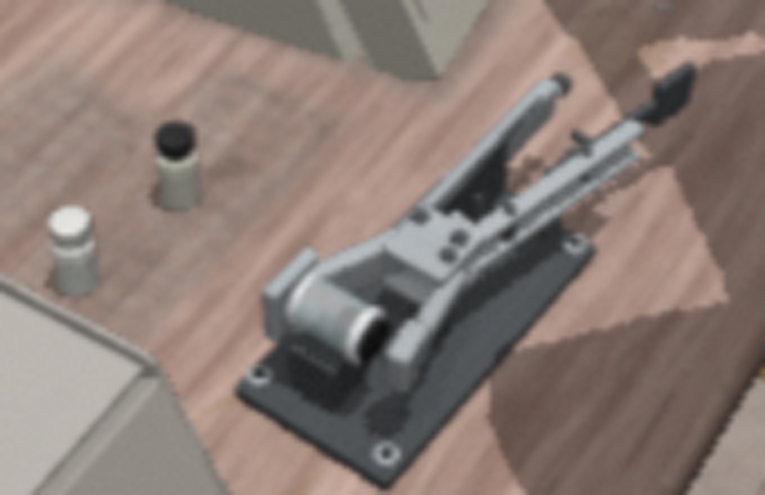

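View pics/z13.png

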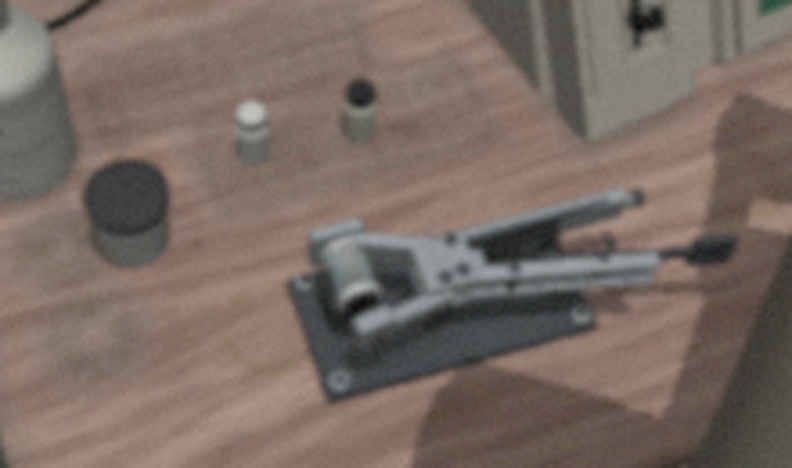

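```bash
python3 - <<'E'
from h import *
print(order.close_job())
E
```

```text
the job is handed in; nothing more can be done
None
```

The stopper is pushed in, the pliers are open again, and I handed the job in at about 22 s.

- **First try:** pushing the moving handle with the back of the shut fingers wedged against it. At about 24 N total force I backed off and let the handle spring open.
- **Locking:** I straddled both handles with the gripper open and pushed the moving handle with the inside of one finger. The highest wrist reading was about 18 N. The force faded near dead centre and the handle snapped over. The last step loaded the stop with about 8 N, then I let go. A wrist picture showed the handle staying locked with the finger clear of it.
- **Release:** I pulled the lever tab outwards with the shut fingers, about 15 mm and at most about 12 N, until the pliers sprang open. Then I lifted the arm clear.

**Last checks:**
- **Pliers:** the final scene and side pictures show them open, with the lever back at rest.
- **Stopper:** it looks flush in the cell, with a gap to the jaw. I judged its depth only by eye.
- **Vials and cup:** they appear where they stood.
- **Forces:** the wrist reading was about zero, with the arm touching nothing. It was sampled only at the end of each move, so brief peaks between readings can't be ruled out.

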